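Lock the shaker's shuttle with its transport pin

ROBOT

A 7-joint arm with a two-finger parallel gripper is mounted at the origin on a cart in front of the work surface, level with it; the furniture and walls round the work are solid. World frame = base frame: x ahead of the robot, y to its left, z up, the work surface at z = 0. Lengths are in mm, angles in rad, forces in N, time in s.
With the tool pointing down it reaches from about 425 to 1025 mm from the base axis. Payload 9.4 kg.
Tool frame: the origin (TCP) lies midway between the tips of the shut fingers; the grasp point (between the pads) lies 19 mm behind it; z points along the fingers, y is the line along which they close (so a half turn about z gives the same grasp; the last joint's range is limited). The gripper opens to 85 mm and grips with 20 to 120 N. Pads are 22 mm wide; open, the fingers measure 114 mm over their backs; the gripper's body (76 mm by 85 mm) begins 54 mm behind the grasp point. The pads swing forward as they close: fully open they stand 13 mm farther back than shut.
Start: joints at [-1.314, 0.599, -0.003, 1.599, 0.002, 0.943, -0.08], TCP at [237.54, 684.981, 231.275] pointing down, gripper open.
Joint ranges: [-2.57, 2.57], [-0.35, 1.97], [-1.29, 1.29], [0.11, 2.56], [-1.05, 4.19], [0.11, 1.86], [-2.63, 2.63]. Speed limits (rad/s): [2.22, 2.22, 3.01, 3.01, 3.14, 3.14, 3.14].

INTERFACE

Orientations are given as a rotation vector (axis times angle).
In Python, from rig import env gives the robot as it stands.
- The arm moves only by the tool servo_tool, never from a script. Its argument "plan" is text: rows parted by semicolons, each of 7 numbers parted by spaces: the finger opening in mm, from 0 to 85.4, then the shift along the tool's x, y, z in mm, then the turn, a rotation vector about the tool's x, y, z in rad. In form: gripper dx dy dz ax ay az; .... A call has 1 to 12 rows; each row shifts and turns the commanded pose from where the row before left it, along the tool's axes as they then stand; what a row does not reach is not made up. A row lasts 1/8 s, in which the tool goes at most 62.5 mm and 10.7 degrees, less where a joint would pass 70% of its speed; a pose out of reach is approached as far as the arm can. A call with a gripper value outside its range is refused whole. The fingers move at their own pace and stop on an object; the grip force is fixed at half the most. Time passes only in rows, so rows that do not move let the fingers close. It gives the time, the measured TCP pose, the force, the opening and the grip force at its end, in the units of the state.
- env.get_state(): the state, without advancing time (a new reading comes with each control period).
- env.snapshot(name): name is "scene" or "top" or "wrist"; returns (picture, depth): 420x560x3 uint8, red, green, blue; 420x560 float32, mm along the optical axis (not along the pixel's ray), 0 where there is no reading.
- env.get_calibration(name): a dict with "fovy" (degrees; the focal length in pixels is half the picture's height over the tangent of half this angle, whatever the lens; pixels are square), "cx", "cy" (the principal point, pixels), "R" (3x3) and "t" (3): a world point X has camera coordinates R X + t; the wrist camera has in their place "mount" (4x4, takes a point from camera to tool coordinates, whose origin is the TCP and whose axes are the flange's). Camera axes: x right, y down, z forward; pixel columns grow to the right and rows downward; lengths in mm; the calibration is good to about 2 mm. A picture is of the moment at which its call begins: read the wrist's pose just before it. get_calibration takes no time and is no camera call.
- env.hand_in(): hands the job in; it is judged then, once.
Trained networks look in the newest picture that a camera, given by its name, has taken for a name from the list of things; names that differ only in an ending like _2 or _b are one class to them, and where a whole thing is asked for, a point or a joint stands for the part that bears it (a point fixed in the world has none). Each returns a list of dicts, best first, with "confidence" (0 to 1); they miss things now and then, are a little off and sometimes report something else, mostly with a low value. They report only what shows in the picture. A call takes as long as a camera call. They do not tell look-alikes from the thing itself.
- env.find_in(camera, thing): "rect" ([left, top, width, height] in pixels, round what is visible of it).
- env.outline_of(camera, thing): "region" (420x560 bool, what is visible of it) and "rect" ([left, top, width, height] in pixels, round what is visible of it).
- env.tip_of(camera, thing): "pixel" ([row, column] in pixels: a listed point, or the origin of a listed thing).
The state is a dict: "t": time; "joint_pos": joint angles; "qd": joint speeds; "joint_torque": joint torques, N m; "position": TCP position; "eef_rot": TCP orientation; "force": force on the tool from outside, world axes, zero at the start; "moment": the same for the moment, N m; "width": finger opening in mm; "finger_force": force on a finger pad.
Only numpy, scipy, OpenCV 4.12 (cv2) and the standard library are available. Lean on these libraries where they do the work, as an engineer would, in place of code of your own. Each camera call takes 0.05 s, during which the arm holds its last target. There are 200 camera calls.

TASK

Lock the little shaker for transport with its pin. Lift the pin out of the blue cradle, lay it in the slanting aluminium rest and let go, then take it by its orange grip another way, so that it can point straight down. Put its nose through the slot in the shaker's cover, feel along the shuttle underneath until it drops into the unseen hole, push it fully home, collar down on the cover, let go, and leave the other things where they stand.

Things in the scene. Friction and masses are not known exactly. Their poses are not given: they have to be found in the camera images.
- pin: loose transport pin, 112 mm long, 60 to 130 g, mostly in the shank. Origin on its axis at the collar's nose-side face; x along the axis towards the grip. Steel shank 12 mm dia from x = -55 (nose), its first 7 mm tapering from a 5 mm flat nose, to x = 0; collar 24 mm dia, x = 0 to 5; round orange grip 16 mm dia, x = 5 to 57. Starts lying level in the cradle
- pin_tip (a point): centre of the pin's nose (x = -55 mm on the pin)
- pin_end (a point): centre of the grip's free end (x = 57 mm on the pin)
- cradle: blue fixed cradle with a level V trough 44 mm long that carries the pin's shank, axis 45 mm above the bench; collar and grip stick out freely beyond its +x end. Origin on the bench below the pin's collar; x along the trough towards the grip, z up. Trough walls reach 6 mm above the axis, 14 mm to each side
- slant_rest: aluminium fixed rest, V trough 44 mm long rising at 45 degrees towards its own +x, open on its upper side. Origin on the bench, z up; base 110 x 60 mm. The shank lies in it nose down, grip free beyond the upper end. Walls reach 6 mm above the pin's axis, 14 mm to each side; a stop plate stands 4 mm below the nose. The pin need not slide
- rest_low (a point): where the centre of the pin's nose belongs when the pin lies in the slanting rest; on the rest at x = -45 mm, z = 27 mm
- rest_high (a point): where the pin's origin (collar underside, on the axis) belongs when it lies in the slanting rest; 55 mm up the 45 degree slope from rest_low
- shaker: fixed shaker, 226 x 92 x 62 mm, white, grey cover. Origin at its underside's centre, x lengthwise, z up. Slot in the 8 mm cover (top at 62): centred, along x, 100 x 18 mm. Below, a fixed flat black shuttle (top at 27, under all the slot) has one round blind hole 13.5 mm wide, chamfered, 22 deep, at y = 0, x unknown in -28 to 28. Home: collar on the cover, nose at z = 7
- sample_cup: loose lilac sample cup, 49 mm wide, 64 mm tall, bystander; origin at the centre of its underside
- tape_roll: loose roll of tape lying flat, 100 mm wide, 25 mm high, bystander; origin at the centre of its underside
- petri_dish: loose glass petri dish, 60 mm wide, 13 mm high, bystander; origin at the centre of its underside
- milk_bottle_1: loose glass sample bottle, 74 mm wide, 136 mm tall, bystander at the back; origin at the centre of its underside
- milk_bottle_3: another such sample bottle, 136 mm tall, bystander at the back; origin at the centre of its underside
- pipette_bulb: loose red pipette bulb, 59 x 97 x 60 mm, bystander; origin at the centre of its underside
- marker_pen: loose black and white marker pen, 135 mm long, bystander lying on the bench; origin at the centre of its underside
Things that resemble listed ones, but are neither listed nor needed, are in the scene too. What is shaped like the slant_rest but turquoise is not meant. Leave any turquoise look-alike of the pin alone.

How it is judged:
By the outcome, as a careful person would: the job done as asked, in the order asked, and still so for the second after the job is handed in, with the robot touching nothing.
It also fails if it takes over 64 s, if anything falls off the work surface, if the arm or the gripper's body presses on something with over 40 N, if the wrist force passes 120 N, or if a joint passes its speed limit or range.

## Working session

There is one attempt and no reset: what is moved stays moved. The work goes in short steps, Python scripts to look and compute and a tool call to move; the robot and the scene stay as the last step left them, time stands still between calls to the robot, and variables do not carry over. Pictures are saved under pics/ and viewed, at most 10 in all, crops included, and the job is handed in when it is done.

Besides the shell and the picture viewer there is one more tool, called after ">>>" as name(argument=value, ...), one argument or row to a line, values as JSON. servo_tool: Moves the arm, as the interface text tells. Its arguments: {"type":"object","properties":{"plan":{"type":"string"}},"required":["plan"]}

```bash
ls; mkdir -p pics
cat > h.py <<'E'
import numpy as np, cv2
from scipy.spatial.transform import Rotation as Ro
from rig import env
def cam(name):
    c=env.get_calibration(name); f=210/np.tan(np.radians(c['fovy'])/2)
    if 'mount' in c:
        s=env.get_state(); T=np.eye(4); T[:3,:3]=Ro.from_rotvec(s['eef_rot']).as_matrix(); T[:3,3]=s['position']
        M=T@np.array(c['mount']); 
        R=M[:3,:3].T; t=-R@M[:3,3]
    else: R=np.array(c['R']);t=np.array(c['t'])
    return f,c['cx'],c['cy'],R,t
def cloud(k,d):
    f,cx,cy,R,t=k; v,u=np.mgrid[:420,:560]
    P=np.stack([(u-cx)/f*d,(v-cy)/f*d,d],-1)
    return (P-t)@R
def px(k,X):
    f,cx,cy,R,t=k; c=R@np.asarray(X,float)+t
    return c[0]/c[2]*f+cx, c[1]/c[2]*f+cy
def shot(name):
    k=cam(name); p,d=env.snapshot(name); return k,p,d,cloud(k,d)
def save(n,p): cv2.imwrite('pics/'+n+'.png',cv2.cvtColor(p,cv2.COLOR_RGB2BGR))
E
python3 - <<'E'
from h import *
s=env.get_state(); print({k:np.round(v,3) for k,v in s.items()})
for n in ['top','scene']:
    k,p,d,X=shot(n); save(n+'0',p); np.savez('/tmp/'+n,p=p,d=d,X=X)
    print(n,k)
    for th in ['pin','cradle','slant_rest','shaker','pin_tip','pin_end','rest_low','rest_high']:
        o=[] if th in('rest_low','rest_high') else env.outline_of(n,th)
        for r in o[:3]:
            m=r['region']&(d>0); print(th,'out',round(r['confidence'],2),r['rect'],np.round(np.median(X[m],0)) if m.any() else None)
        for r in env.tip_of(n,th)[:3]: 
            a,b=np.round(r['pixel']).astype(int); a=np.clip(a,0,419);b=np.clip(b,0,559); print(th,'tip',round(r['confidence'],2),(a,b),np.round(X[a,b]))
E
```

```text
pics
{'t': np.float64(0.0), 'joint_pos': array([-1.314,  0.6  , -0.003,  1.6  ,  0.002,  0.943, -0.08 ]), 'qd': array([-0.   , -0.001,  0.002, -0.001, -0.001,  0.   , -0.002]), 'joint_torque': array([-0.0000e+00, -7.7645e+01,  1.5640e+00, -2.5801e+01,  1.2000e-02,
        9.0000e-03,  0.0000e+00]), 'position': array([237.387, 684.531, 230.41 ]), 'eef_rot': array([-5.220e-01, -3.098e+00,  2.000e-03]), 'force': array([ 0.348, -0.585, -0.04 ]), 'moment': array([-0.028,  0.044, -0.056]), 'finger_force': np.float64(0.0), 'width': np.float64(85.707)}
top (np.float64(535.8477493921819), 284.4036538704823, 208.37104233048618, array([[-0.28946482, -0.95716937,  0.00607499],
       [-0.84367862,  0.25213511, -0.47395597],
       [ 0.45212442, -0.14231892, -0.88052759]]), array([ 134.75494875,  509.645555  , 1751.46158329]))
pin out 0.74 [342.2, 154.1, 19.7, 14.3] [ 698. -342.   46.]
pin out 0.59 [347.4, 199.2, 24.4, 9.5] [ 508. -299.   51.]
pin out 0.41 [400.9, 197.2, 20.7, 29.0] [ 447. -488.   14.]
pin tip 0.64 (np.int64(206), np.int64(360)) [ 494. -299.   55.]
pin tip 0.53 (np.int64(212), np
[... 3013 characters left out ...]
nt64(346)) [ 510. -345.   49.]
pin_end out 0.51 [315.1, 254.3, 32.7, 22.6] [ 508. -293.   47.]
pin_end out 0.51 [370.9, 306.5, 8.6, 35.2] [ 441. -490.   15.]
pin_end tip 0.74 (np.int64(254), np.int64(318)) [ 507. -247.   50.]
pin_end tip 0.6 (np.int64(303), np.int64(377)) [ 509. -460.   -4.]
rest_low tip 0.66 (np.int64(227), np.int64(268)) [504. -50.  31.]
rest_low tip 0.62 (np.int64(292), np.int64(305)) [ 400. -282.    5.]
rest_low tip 0.58 (np.int64(153), np.int64(218)) [667. 351.  30.]
rest_high tip 0.93 (np.int64(216), np.int64(257)) [537.  30.  -1.]
rest_high tip 0.66 (np.int64(282), np.int64(292)) [ 407. -228.   -3.]
rest_high tip 0.22 (np.int64(272), np.int64(349)) [ 515. -353.   46.]
```

Run:
```python
from h import *
a=cv2.imread('pics/top0.png');b=cv2.imread('pics/scene0.png')
x=cv2.resize(a[140:290,170:440],(800,444),interpolation=cv2.INTER_CUBIC);cv2.imwrite('pics/topc.png',x)
x=cv2.resize(b[140:360,130:420],(790,600),interpolation=cv2.INTER_CUBIC);cv2.imwrite('pics/scenec.png',x)
```

```text
(no output)
```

View pics/topc.png

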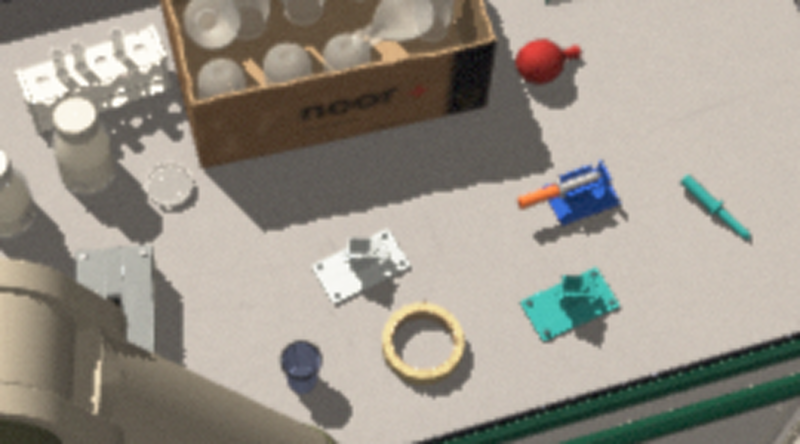

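View pics/scenec.png

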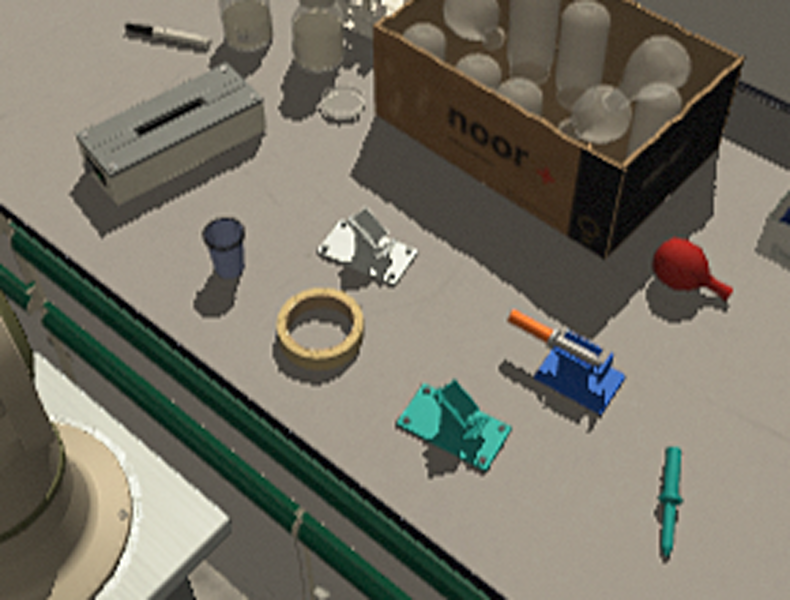

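The top crop shows the aluminium rest at full-picture (row 228, col 290), near (500,-20). The cradle holding the pin is at (206,360), near (508,-300), with its orange grip towards +y. The shaker is at (240,210), partly hidden by the arm. The turquoise rest and pin are decoys. Next I'll move to see the rest and cradle with the wrist camera.

```bash
cat >> h.py <<'E'
def pose():
    s=env.get_state(); return np.array(s['position']),Ro.from_rotvec(s['eef_rot']).as_matrix()
def tool(zdir,ydir):
    z=np.array(zdir,float);z/=np.linalg.norm(z);y=np.array(ydir,float);y-=z*(y@z);y/=np.linalg.norm(y)
    return np.stack([np.cross(y,z),y,z],1)
def rows(p1,R1,p0=None,R0=None,n=None):
    if p0 is None: p0,R0=pose()
    w=Ro.from_matrix(R0.T@R1).as_rotvec(); D=R0.T@(np.asarray(p1,float)-p0)
    if n is None: n=int(max(np.ceil(np.linalg.norm(w)/0.17),np.ceil(np.linalg.norm(D)/55),1))
    S=sum(Ro.from_rotvec(w*i/n).as_matrix() for i in range(n)); d=np.linalg.solve(S,D)
    print(n,'x:',np.round(d,1),np.round(w/n,4)); return p1,R1
E
python3 - <<'E'
from h import *
c=env.get_calibration('wrist');print(c)
rows([470,-150,330],tool([0,0,-1],[1,0,0]),n=20)
E
```

```text
{'fovy': 66.69871892160597, 'cx': 281.44623688309474, 'cy': 213.85467343553603, 'mount': array([[-2.10905459e-03, -9.61811315e-01, -2.73705217e-01,
         6.85128160e+01],
       [ 9.99997763e-01, -2.07217520e-03, -4.23844017e-04,
        -1.14341614e+00],
       [-1.59507191e-04, -2.73705498e-01,  9.61813534e-01,
        -1.43865626e+02],
       [ 0.00000000e+00,  0.00000000e+00,  0.00000000e+00,
         1.00000000e+00]])}
20 x: [-43.  -17.1  -4.9] [-0.      0.      0.0619]
```

>>> servo_tool(
  plan="85 -43 -17.1 -4.9 0 0 0.062;85 -43 -17.1 -4.9 0 0 0.062;85 -43 -17.1 -4.9 0 0 0.062;85 -43 -17.1 -4.9 0 0 0.062;85 -43 -17.1 -4.9 0 0 0.062;85 -43 -17.1 -4.9 0 0 0.062;85 -43 -17.1 -4.9 0 0 0.062;85 -43 -17.1 -4.9 0 0 0.062;85 -43 -17.1 -4.9 0 0 0.062;85 -43 -17.1 -4.9 0 0 0.062",
)

```text
t: 2.75
position: [487.5, 302.5, 280.6]
eef_rot: [1.445, 2.789, 0.001]
force: [0.0, 0.1, 0.5]
width: 85.2
finger_force: 0.0
```

>>> servo_tool(
  plan="85 -43 -17.1 -4.9 0 0 0.062;85 -43 -17.1 -4.9 0 0 0.062;85 -43 -17.1 -4.9 0 0 0.062;85 -43 -17.1 -4.9 0 0 0.062;85 -43 -17.1 -4.9 0 0 0.062;85 -43 -17.1 -4.9 0 0 0.062;85 -43 -17.1 -4.9 0 0 0.062;85 -43 -17.1 -4.9 0 0 0.062;85 -43 -17.1 -4.9 0 0 0.062;85 -43 -17.1 -4.9 0 0 0.062;85 0 0 0 0 0 0",
)

```text
t: 4.12
position: [467.3, -154.6, 330.1]
eef_rot: [2.231, 2.21, 0.001]
force: [0.7, 0.2, 0.4]
width: 85.0
finger_force: 0.0
```

Run:
```python
from h import *
s=env.get_state(); print(s['t'],s['joint_pos'],s['position'],s['qd'])
k,p,d,X=shot('wrist'); save('w1',p); np.savez('/tmp/w1',p=p,d=d,X=X)
for th in ['pin','cradle','slant_rest']:
    for r in env.outline_of('wrist',th)[:3]:
        m=r['region']&(d>0); print(th,'out',round(r['confidence'],2),r['rect'],np.round(np.median(X[m],0)) if m.any() else None)
for th in ['pin','pin_tip','pin_end','cradle','slant_rest','rest_low','rest_high']:
    for r in env.tip_of('wrist',th)[:3]:
        a,b=np.round(r['pixel']).astype(int); a=np.clip(a,0,419);b=np.clip(b,0,559); print(th,'tip',round(r['confidence'],2),(a,b),np.round(X[a,b]))
```

```text
4.125 [-0.20510784  0.21550001  0.50487683  2.01818857 -0.12826872  0.93655033
  0.35666309] [ 467.31401934 -154.56934267  330.0977236 ] [-0.04003202  0.01341396 -0.06396837 -0.00151623 -0.0187632  -0.00636574
 -0.01717683]
pin out 0.91 [304.6, 235.5, 15.9, 76.0] [ 510. -291.   52.]
pin out 0.79 [270.2, 353.2, 30.2, 9.7] [ 474. -471.   21.]
cradle out 0.88 [291.2, 255.9, 40.9, 60.8] [ 509. -330.    8.]
slant_rest out 0.92 [271.8, 40.2, 60.8, 89.7] [497. -39.   8.]
slant_rest out 0.82 [198.5, 211.9, 52.8, 65.6] [ 379. -258.    7.]
pin tip 0.78 (np.int64(276), np.int64(316)) [ 516. -299.   57.]
pin tip 0.57 (np.int64(366), np.int64(272)) [ 465. -146.  407.]
pin_tip tip 0.6 (np.int64(312), np.int64(314)) [ 515. -362.   51.]
pin_end tip 0.75 (np.int64(240), np.int64(306)) [ 502. -246.   51.]
pin_end tip 0.48 (np.int64(358), np.int64(299)) [ 494. -470.   21.]
cradle tip 0.58 (np.int64(262), np.int64(307)) [ 503. -279.   53.]
cradle tip 0.2 (np.int64(70), np.int64(299)) [491. -26.  62.]
slant_rest tip 0.68 (np.int64(235), np.int64(222)) [ 375. -253.    6.]
slant_rest tip 0.66 (np.int64(72), np.int64(301)) [493. -28.  56.]
rest_low tip 0.98 (np.int64(101), np.int64(310)) [507. -59.  23.]
rest_low tip 0.91 (np.int64(260), np.int64(224)) [ 378. -288.   21.]
rest_low tip 0.41 (np.int64(312), np.int64(313)) [ 513. -361.   52.]
rest_high tip 0.6 (np.int64(65), np.int64(303)) [496. -20.  55.]
```

View pics/w1.png

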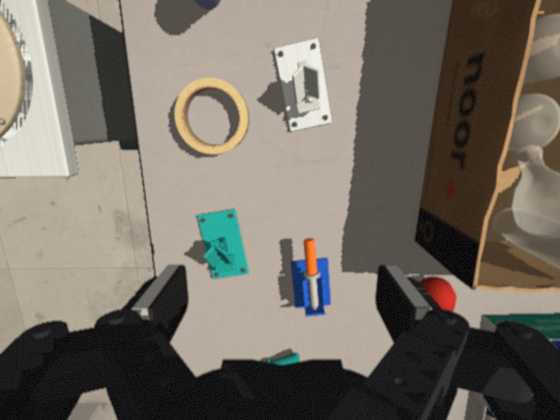

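The wrist picture shows the pin in the cradle: grip end at (row 240, col 306), nose at (312, 314). The aluminium rest's base has its centre near (row 85, col 302), with the trough rising to the upper left.

```bash
cat >> h.py <<'E'
def fit_rest(p,d,X,c=(497,-30)):
    m=(d>0)&(X[...,2]>-8)&(X[...,2]<80)&(np.hypot(X[...,0]-c[0],X[...,1]-c[1])<100)
    hsv=cv2.cvtColor(p,cv2.COLOR_RGB2HSV)
    return m,hsv
E
python3 - <<'E'
from h import *
k,_=cam('wrist'),0
z=np.load('/tmp/w1.npz');p,d,X=z['p'],z['d'],z['X']
hsv=cv2.cvtColor(p,cv2.COLOR_RGB2HSV).astype(int);H,S,V=hsv[...,0],hsv[...,1],hsv[...,2]
def onplane(uv,h):
    f,cx,cy,R,t=k; C=-R.T@t; r=np.stack([(uv[:,0]-cx)/f,(uv[:,1]-cy)/f,np.ones(len(uv))],1)@R
    return C+r*((h-C[2])/r[:,2])[:,None]
m=(H<14)&(S>180)&(V>120); m[:200]=0;m[:,:290]=0;m[:,340:]=0
v,u=np.nonzero(m);uv=np.stack([u,v],1).astype(float)
print('orange n',len(u),v.min(),v.max())
Q=onplane(uv,46);c=Q.mean(0);e=np.linalg.svd((Q-c)[:,:2],full_matrices=0)[2][0]; e*=np.sign(e[1])
print('grip centre',c,'dir',e,'ext',((Q-c)[:,:2]@e).min(),((Q-c)[:,:2]@e).max()); print('depth med',np.median(X[m],0), np.percentile(X[m][:,2],[50,90]))
# base plate of the rest
b=(V>150)&(S<40)&(d>0)&(X[...,2]<25)&(abs(X[...,0]-497)<70)&(abs(X[...,1]+35)<90)
v,u=np.nonzero(b);Q=onplane(np.stack([u,v],1).astype(float),5)[:,:2].astype(np.float32)
print('bench z',np.median(X[100:200,290:340,2]),'plate z',np.median(X[b][:,2]))
r=cv2.minAreaRect(Q);print('rest',r,len(Q));print(cv2.boxPoints(r))
# shapes above plate
hh=(d>0)&(X[...,2]>28)&(X[...,2]<80)&(abs(X[...,0]-497)<50)&(abs(X[...,1]+35)<70)
P=X[hh];print(len(P),P.min(0),P.max(0),P.mean(0))
x=cv2.resize(p[30:140,250:350],(545,600),interpolation=cv2.INTER_CUBIC);save('restc',x)
E
```

```text
orange n 297 240 274
grip centre [ 509.94520887 -268.78103376   46.        ] dir [-0.09450181  0.99552469] ext -27.650127187536683 26.267415028644912
depth med [ 507.46371203 -270.12535424   53.1424916 ] [53.1424916  54.31889587]
bench z 1.3493755876935365 plate z 1.3059667527247287
rest ((496.82904052734375, -30.961578369140625), (138.89337158203125, 178.82516479492188), 0.3964974582195282) 11847
[[ 426.76526    57.96828 ]
 [ 428.00275  -120.8526  ]
 [ 566.8928   -119.89143 ]
 [ 565.65533    58.929443]]
967 [481.99595145 -72.84433792  28.05083377] [520.3216393  -13.47870328  66.87018867] [500.08074734 -40.3490538   47.89326174]
```

View pics/restc.png

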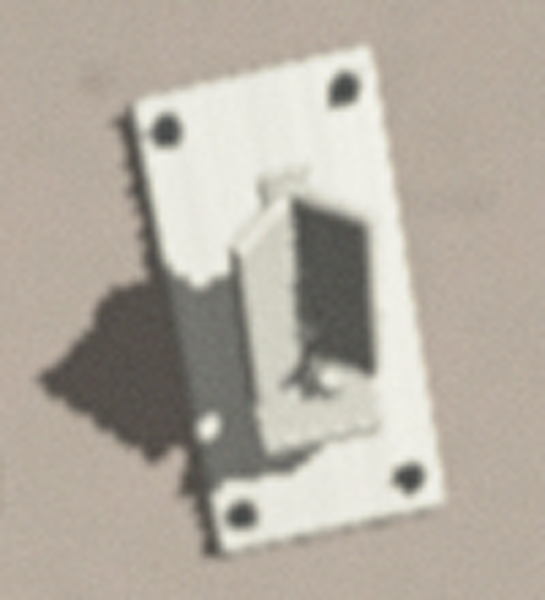

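The close crop shows the rest's plate with corners at crop (133,105), (367,48), (443,497), (218,550). The stop is at the bottom (-y end) and the trough's high end at the top.

Run:
```python
from h import *
k=cam('wrist')
z=np.load('/tmp/w1.npz');p,d,X=z['p'],z['d'],z['X']
def onplane(uv,h):
    f,cx,cy,R,t=k; C=-R.T@t; r=np.stack([(uv[:,0]-cx)/f,(uv[:,1]-cy)/f,np.ones(len(uv))],1)@R
    return C+r*((h-C[2])/r[:,2])[:,None]
c=np.array([[133,105],[367,48],[443,497],[218,550]])/5.45+[250,30]-0.4
hp=np.median(X[45:58,285:312,2]);print('plate h',hp, 'bench', np.median(X[80:140,340:355,2]))
Q=onplane(c,max(hp,5)-0);print(Q)
e=(Q[0]+Q[1]-Q[2]-Q[3])[:2];L=np.linalg.norm(e)/2;e/=np.linalg.norm(e)
o=Q.mean(0)[:2];print('L',L,'W',np.linalg.norm(Q[0]-Q[1]),np.linalg.norm(Q[2]-Q[3]),'e',e,'centre',o)
low=np.r_[o-45*e,27];hi=low+55*np.r_[e,1]/2**.5; print('low',low,px(k,low),'hi',hi,px(k,hi))
# trough symmetry: walls, lateral coordinate
n=np.array([-e[1],e[0]])
m=(d>0)&(X[...,2]>25)&(X[...,2]<80)&(np.hypot(X[...,0]-o[0],X[...,1]-o[1])<60)
P=X[m]; a=(P[:,:2]-o)@e; b=(P[:,:2]-o)@n
for a0 in range(-45,25,8):
    q=(a>=a0)&(a<a0+8)
    if q.any(): print(a0,q.sum(),'lat',np.round(np.percentile(b[q],[1,25,50,75,99]),1),'z',np.round(np.percentile(P[q,2],[2,50,98]),1))
```

```text
plate h 7.171781701082716 bench 1.1413143509803407
[[459.92976475  11.88094492   7.1717817 ]
 [516.43154965  24.09125359   7.1717817 ]
 [538.68949301 -79.84524032   7.1717817 ]
 [480.85158371 -92.78907819   7.1717817 ]]
L 106.51428403910064 W 57.80608389129535 59.26859785569731 e [-0.2026947   0.97924198] centre [498.97559778 -34.16553   ]
low [508.09685941 -78.23141915  27.        ] (np.float64(310.3222560353358), np.float64(119.53108835682039)) hi [500.21388547 -40.14784366  65.89087297] (np.float64(307.216202106109), np.float64(85.84941511405063))
-45 13 lat [-13.9  -7.4  -1.9   4.8  11.5] z [27.7 28.6 30. ]
-37 127 lat [-14.2  -7.3   1.3   8.5  15.5] z [25.2 29.  31.6]
-29 43 lat [-15.7 -12.3   2.9  13.6  17. ] z [25.5 37.1 41.1]
-21 160 lat [-14.9  -8.8  -1.7   9.7  16.8] z [29.4 39.3 48.2]
-13 196 lat [-15.3  -8.2  -0.7   8.8  16.7] z [34.  46.5 56.1]
-5 214 lat [-15.7  -8.4  -0.7   8.4  16.7] z [39.7 54.2 64.4]
3 185 lat [-15.   -6.7  -0.6   7.1  16.2] z [47.3 59.9 66.7]
11 70 lat [-6.5 -2.8  0.3  3.7  7.8] z [52.4 56.3 60.8]
19 15 lat [-4.3 -1.5  1.5  3.5  6.3] z [50.1 52.4 53.9]
```

Run:
```python
from h import *
z=np.load('/tmp/w1.npz');p,d,X=z['p'],z['d'],z['X']
o=np.array([498.98,-34.17]);e=np.array([-.2027,.9792]);n=np.array([-e[1],e[0]])
m=(d>0)&(X[...,2]>12)&(X[...,2]<80)&(np.hypot(X[...,0]-o[0],X[...,1]-o[1])<60)
P=X[m]; a=(P[:,:2]-o)@e; b=(P[:,:2]-o)@n; zz=P[:,2]-1.2
h=(zz-a)/2**.5; s=(zz+a)/2**.5
for b0 in range(-16,18,4):
    q=(abs(b-b0-2)<2)&(s>15)&(s<45); print(b0,q.sum(),'h',np.round(np.percentile(h[q],[2,10,25,50,90,98]),1), 's max',np.round(np.percentile(s[abs(b-b0-2)<2],[2,98]),1))
print('expected for origin shift 0: h axis',(27+45)/2**.5,' s low',(27-45)/2**.5)
u=np.array([-.0945,.9955]); 
rows([509.9,-268.8,130],tool([0,0,-1],[u[1],-u[0],0]))
```

```text
-16 62 h [41.2 41.9 42.2 42.8 43.5 43.9] s max [-4.9 50.1]
-12 73 h [38.3 38.5 39.1 40.3 41.8 42.7] s max [-5.5 50.3]
-8 72 h [33.6 34.1 34.9 36.2 38.  39.5] s max [-5.4 50.4]
-4 76 h [27.4 30.  30.9 32.  33.8 34.6] s max [-5.2 50.5]
0 58 h [26.7 27.8 29.8 31.1 32.6 32.9] s max [-5.7 50.6]
4 57 h [33.2 33.5 33.9 35.1 37.  37.2] s max [-5.7 50.7]
8 57 h [37.  37.4 37.9 39.1 40.9 41.2] s max [-5.8 50.1]
12 63 h [41.  41.5 42.2 42.7 43.5 44.3] s max [-5.3 50.1]
16 20 h [39.9 40.5 41.3 41.9 42.5 43. ] s max [ 8.2 49.1]
expected for origin shift 0: h axis 50.91168824543142  s low -12.727922061357855
5 x: [-23.9   7.4  39.8] [-0.     -0.     -0.0194]
```

>>> servo_tool(
  plan="85 -24 7.4 39.8 0 0 -0.0194;85 -24 7.4 39.8 0 0 -0.0194;85 -24 7.4 39.8 0 0 -0.0194;85 -24 7.4 39.8 0 0 -0.0194;85 -24 7.4 39.8 0 0 -0.0194;85 0 0 0 0 0 0;85 0 0 0 0 0 0",
)

```text
t: 5.55
position: [509.7, -269.4, 130.8]
eef_rot: [-2.115, -2.323, -0.0]
force: [1.1, 1.8, -0.2]
width: 84.8
finger_force: 0.0
```

```bash
cat >> h.py <<'E'
def onplane(k,uv,h):
    f,cx,cy,R,t=k; C=-R.T@t; r=np.stack([(uv[:,0]-cx)/f,(uv[:,1]-cy)/f,np.ones(len(uv))],1)@R
    return C+r*((h-C[2])/r[:,2])[:,None]
def orange(p):
    hsv=cv2.cvtColor(p,cv2.COLOR_RGB2HSV).astype(int);m=((hsv[...,0]<14)&(hsv[...,1]>170)&(hsv[...,2]>100)).astype(np.uint8)
    n,l,st,_=cv2.connectedComponentsWithStats(m); i=1+np.argmax(st[1:,4]); return l==i
E
python3 - <<'E'
from h import *
k,p,d,X=shot('wrist'); save('w2',p); np.savez('/tmp/w2',p=p,d=d,X=X)
m=orange(p);v,u=np.nonzero(m)
Q=onplane(k,np.stack([u,v],1).astype(float),47);c=Q.mean(0);e=np.linalg.svd((Q-c)[:,:2],full_matrices=0)[2][0]; e*=np.sign(e[1])
t=((Q-c)[:,:2]@e);print('grip',len(u),c,e,t.min(),t.max(),u.min(),u.max(),v.min(),v.max(),'top z',np.percentile(X[m&(d>0)][:,2],[10,50,90]))
print(env.get_state()['joint_pos'])
rows([c[0],c[1],27],tool([0,0,-1],[e[1],-e[0],0]))
E
```

```text
grip 1297 [ 702.52973843 -329.33265433   47.        ] [-0.934852    0.35503767] -29.686211109507607 19.053651200185556 487 536 288 330 top z [40.38447635 51.09875017 56.89391802]
[ 0.15422267  0.57857118  0.34417408  2.04701362 -0.34953416  0.57043465
  0.83764187]
7 x: [-23.3  19.4  14.9] [ 1.000e-04  1.000e-04 -1.591e-01]
```

View pics/w2.png

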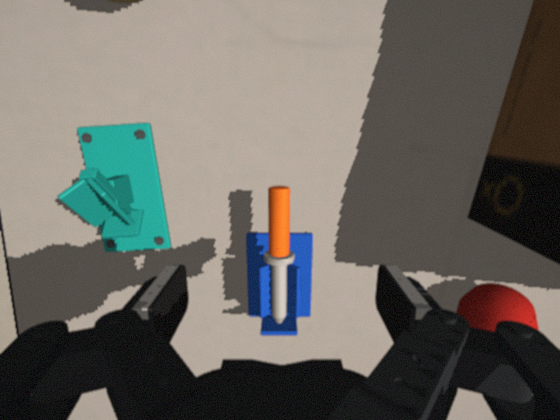

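The grip lies at rows 187–257, col 279, parallel to the tool x and centred between the fingers. The colour pick took the red bulb instead, so I'll fix the mask.

```bash
sed -i 's/i=1+np.argmax(st\[1:,4\])/i=1+np.argmax(st[1:,4]*(abs(st[1:,0]+st[1:,2]\/2-280)<130))/' h.py
python3 - <<'E'
from h import *
k=cam('wrist');z=np.load('/tmp/w2.npz');p,d,X=z['p'],z['d'],z['X']
m=orange(p);v,u=np.nonzero(m)
Q=onplane(k,np.stack([u,v],1).astype(float),47);c=Q.mean(0);e=np.linalg.svd((Q-c)[:,:2],full_matrices=0)[2][0]; e*=np.sign(e[1])
t=((Q-c)[:,:2]@e);print('grip',len(u),c,e,t.min(),t.max(),'top z',np.percentile(X[m&(d>0)][:,2],[10,50,90]),X[m].mean(0))
rows([c[0],c[1],27],tool([0,0,-1],[e[1],-e[0],0]))
E
```

```text
grip 1265 [ 508.63485696 -272.66819752   47.        ] [-0.09926339  0.99506119] -27.434423158632214 26.73942670260722 top z [50.55008831 52.9185331  54.23829067] [ 508.07406068 -270.81965253   53.16073899]
2 x: [-1.7 -0.9 52.2] [ 0.0005  0.     -0.0025]
```

>>> servo_tool(
  plan="85 -1 -0.6 35 0 0 -0.005;85 -1 -0.3 35 0 0 0;85 -0.5 0 34 0 0 0;85 0 0 0 0 0 0;16 0 0 0 0 0 0;10 0 0 0 0 0 0;10 0 0 0 0 0 0;10 0 0 0 0 0 0;10 0 0 0 0 0 0",
)

```text
t: 6.72
position: [508.7, -272.4, 26.6]
eef_rot: [-2.109, -2.328, 0.0]
force: [-1.2, 0.3, 3.7]
width: 14.5
finger_force: 58.2
```

>>> servo_tool(
  plan="10 0 0 -30 0 0 0;10 0 0 -45 0 0 0;10 0 0 -40 0 0 0;10 0 0 0 0 0 0;10 0 0 0 0 0 0",
)

```text
t: 7.35
position: [509.0, -271.8, 140.8]
eef_rot: [-2.108, -2.329, -0.0]
force: [-0.8, -0.0, -1.7]
width: 13.8
finger_force: 58.6
```

Run:
```python
from h import *
s=env.get_state();print(s['position'],s['width'],s['finger_force'],s['force'],s['moment'])
e=np.array([-.2027,.9792]);u=np.r_[e,1]/2**.5;zt=np.r_[e,-1]/2**.5;R=tool(zt,[e[1],-e[0],0])
T=np.array([495.7,-21.2,65.9])+30.5*u+18.4*zt;print(T,R[:,0]@u)
np.save('/tmp/T.npy',T)
rows(T-45*zt,R)
```

```text
[ 509.02301107 -271.83473932  140.78776666] 13.799642132464147 58.61816346645355 [-0.75429159 -0.0087455  -1.65831585] [ 0.05889341 -0.01216025  0.02878174]
[488.69113637  12.65830915  74.45599205] 0.9999799814981969
5 x: [47.1  4.5 22.7] [ 0.0082  0.1568 -0.0198]
```

Run:
```python
from h import *
T=np.load('/tmp/T.npy');e=np.array([-.2027,.9792]);zt=np.r_[e,-1]/2**.5;R=tool(zt,[e[1],-e[0],0])
rows(T-45*zt,R,n=8)
```

```text
8 x: [29.   2.9 15.1] [ 0.0051  0.098  -0.0124]
```

>>> servo_tool(
  plan="10 29 2.9 15.1 0.005 0.098 -0.0124;10 29 2.9 15.1 0.005 0.098 -0.0124;10 29 2.9 15.1 0.005 0.098 -0.0124;10 29 2.9 15.1 0.005 0.098 -0.0124;10 29 2.9 15.1 0.005 0.098 -0.0124;10 29 2.9 15.1 0.005 0.098 -0.0124;10 29 2.9 15.1 0.005 0.098 -0.0124;10 29 2.9 15.1 0.005 0.098 -0.0124;10 0 0 0 0 0 0;10 0 0 0 0 0 0",
)

```text
t: 8.6
position: [495.1, -20.0, 105.4]
eef_rot: [-1.554, -1.905, -0.642]
force: [-0.5, -0.6, -0.6]
width: 13.9
finger_force: 58.5
```

Run:
```python
from h import *
s=env.get_state();print(s['joint_pos'],s['force'],s['moment'])
k,p,d,X=shot('wrist'); a=p
k2,p2,d2,X2=shot('scene')
for c in ['pin_tip','pin_end','pin']:
  for n in ['wrist','scene']:
    print(c,n,[(round(r['confidence'],2),np.round(r['pixel'])) for r in env.tip_of(n,c)[:2]])
pp,R=pose();G=pp-18.4*R[:,2]
for x in (-55,0,57): 
    q=G+(x-30.5)*R[:,0]; print(x,q.round(1),np.round(px(k,q)),np.round(px(k2,q)))
x=cv2.resize(p2[170:270,210:320],(660,600),interpolation=cv2.INTER_CUBIC)
save('comb',np.hstack([cv2.resize(a,(400,300)),cv2.resize(p2[185:260,220:320],(400,300),interpolation=cv2.INTER_CUBIC)]))
T=np.load('/tmp/T.npy');e=np.array([-.2027,.9792]);zt=np.r_[e,-1]/2**.5;Rt=tool(zt,[e[1],-e[0],0])
rows(T,Rt)
```

```text
[ 0.41233208  0.75817417 -0.12228625  2.03792224 -0.74750648  0.93914539
  1.14185473] [-0.48154978 -0.6014607  -0.64312511] [-0.85258292 -0.13632862  0.00804305]
pin_tip wrist []
pin_tip scene [(0.52, array([342., 371.])), (0.41, array([230., 280.]))]
pin_end wrist [(0.56, array([230., 282.]))]
pin_end scene [(0.6, array([307., 377.])), (0.57, array([199., 258.]))]
pin wrist [(0.85, array([344., 282.]))]
pin scene [(0.67, array([322., 378.])), (0.65, array([216., 271.]))]
-55 [510.3 -91.3  59.2] [282. 436.] [279. 226.]
0 [502.4 -53.2  98. ] [282. 344.] [268. 214.]
57 [494.2 -13.6 138.3] [282. 227.] [257. 201.]
1 x: [ 0.5 -0.2 45.8] [0.0016 0.0014 0.0003]
```

View pics/comb.png

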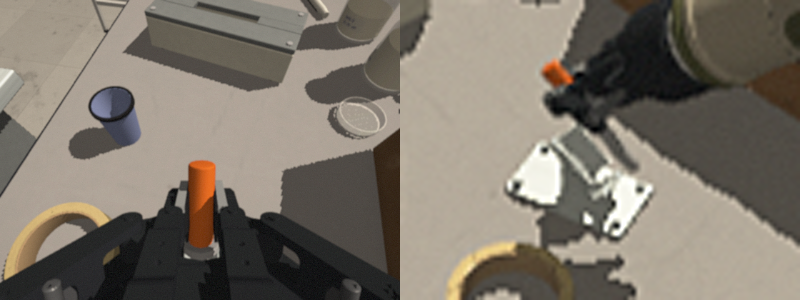

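The wrist half shows the pin held straight: collar at (row 344, col 282), end at (230, 282), matching the model. The scene half shows it poised over the aluminium rest. Now I'll lower it.

>>> servo_tool(
  plan="10 0.5 0 15 0 0 0;10 0 0 15 0 0 0;10 0 0 8 0 0 0;10 0 0 3 0 0 0;10 0 0 2 0 0 0;10 0 0 0 0 0 0;10 0 0 0 0 0 0",
)

```text
t: 9.88
position: [489.3, 10.7, 76.5]
eef_rot: [-1.553, -1.906, -0.644]
force: [0.4, -0.8, -0.6]
width: 14.0
finger_force: 58.5
```

>>> servo_tool(
  plan="10 0 0 1 0 0 0;10 0 0 1 0 0 0;10 0 0 0.7 0 0 0;10 0 0 0 0 0 0;10 0 0 0 0 0 0",
)

```text
t: 10.5
position: [488.9, 12.7, 74.5]
eef_rot: [-1.552, -1.906, -0.644]
force: [0.8, -2.3, 3.0]
width: 14.2
finger_force: 58.9
```

>>> servo_tool(
  plan="10 0 0 0.7 0 0 0;10 0 0 0 0 0 0;10 0 0 0 0 0 0",
)

```text
t: 10.88
position: [488.9, 13.1, 74.1]
eef_rot: [-1.553, -1.906, -0.644]
force: [0.1, -3.9, 4.6]
width: 14.1
finger_force: 59.3
```

>>> servo_tool(
  plan="20 0 0 0 0 0 0;40 0 0 0 0 0 0;60 0 0 0 0 0 0;85 0 0 0 0 0 0;85 0 0 0 0 0 0;85 0 0 0 0 0 0;85 0 0 -30 0 0 0;85 0 0 -45 0 0 0;85 0 0 -45 0 0 0;85 0 0 0 0 0 0",
)

```text
t: 12.12
position: [507.1, -72.6, 160.3]
eef_rot: [-1.557, -1.908, -0.645]
force: [0.1, -0.3, -1.3]
width: 85.1
finger_force: 0.0
```

Run:
```python
from h import *
s=env.get_state();print(s['t'],s['position'],s['joint_pos'])
k,p,d,X=shot('wrist'); save('w3',p); np.savez('/tmp/w3',p=p,d=d,X=X)
for c in ['pin_tip','pin_end','pin']:
    print(c,[(round(r['confidence'],2),np.round(r['pixel']),X[tuple(np.clip(np.round(r['pixel']).astype(int),0,[419,559]))].round(1)) for r in env.tip_of('wrist',c)[:2]])
o=np.array([495.7,-21.2,65.9]);e=np.array([-.2027,.9792]);u=np.r_[e,1]/2**.5
for x in (-55,0,57): print(np.round(px(k,o+x*u)))
m=orange(p);P=X[m&(d>0)];c=P.mean(0);print(len(P),c,np.linalg.svd(P-c,full_matrices=0)[2][0])
print('model grip mid',o+31*u)
```

```text
12.125 [507.12655429 -72.57986792 160.27537918] [ 0.45192525  0.69392853 -0.07135371  1.9467191  -0.66724359  1.09713177
  1.08325504]
pin_tip [(0.6, array([312., 281.]), array([506.3, -66. ,  27.9]))]
pin_end [(0.62, array([186., 278.]), array([488.5,   9.4, 108.1]))]
pin [(0.64, array([250., 281.]), array([498.6, -28.4,  75.1]))]
[279. 304.]
[279. 246.]
[279. 178.]
1062 [493.44098823  -6.76923839  91.56725305] [ 0.13214387 -0.71156311 -0.69008401]
model grip mid [4.91256753e+02 2.64367764e-01 8.78203102e+01]
```

View pics/w3.png

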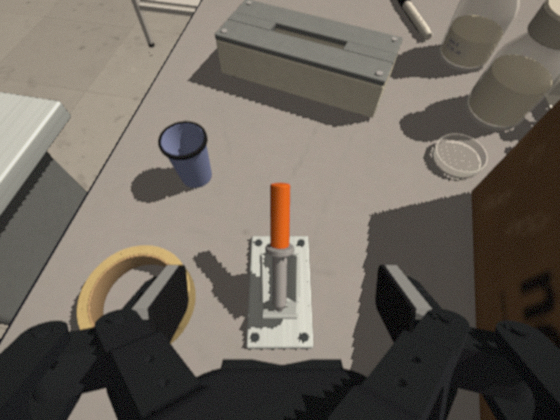

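The wrist picture shows the pin lying in the aluminium rest: collar at (250,281), grip end at (186,278), nose at the stop (312,281). So it has slid about 3 mm to the stop. Next I'll turn the tool in free air for a grasp along the pin's axis.

Run:
```python
from h import *
e=np.array([-.2027,.9792]);u=np.r_[e,1]/2**.5;R=tool(-u,[e[1],-e[0],0])
rows([480,20,280],R,n=12)
```

```text
12 x: [  9.2  -0.5 -10.7] [-0.    -0.131  0.   ]
```

>>> servo_tool(
  plan="85 9.2 -0.5 -10.7 0 -0.131 0;85 9.2 -0.5 -10.7 0 -0.131 0;85 9.2 -0.5 -10.7 0 -0.131 0;85 9.2 -0.5 -10.7 0 -0.131 0;85 9.2 -0.5 -10.7 0 -0.131 0;85 9.2 -0.5 -10.7 0 -0.131 0;85 9.2 -0.5 -10.7 0 -0.131 0;85 9.2 -0.5 -10.7 0 -0.131 0;85 9.2 -0.5 -10.7 0 -0.131 0;85 9.2 -0.5 -10.7 0 -0.131 0;85 9.2 -0.5 -10.7 0 -0.131 0;85 9.2 -0.5 -10.7 0 -0.131 0",
)

```text
t: 13.82
position: [480.5, 20.5, 280.4]
eef_rot: [1.545, 1.901, -0.645]
force: [0.4, -0.6, -0.5]
width: 85.4
finger_force: 0.0
```

Run:
```python
from h import *
s=env.get_state();print(s['t'],s['position'],s['joint_pos'])
e=np.array([-.2027,.9792]);u=np.r_[e,1]/2**.5;R=tool(-u,[e[1],-e[0],0])
rows([480,20,280],R)
o=np.array([496.1,-23.3,63.8]);rows(o+14.6*u+90*u,R)
print(o+14.6*u)
k,p,d,X=shot('wrist');m=(X[...,2]<100)&(X[...,2]>35)&(d>0)&(np.hypot(X[...,0]-430,X[...,1]-70)<90)&(p[...,2]>p[...,0].astype(int)+15)
print('cup',X[m].mean(0) if m.any() else None)
for n in ['wrist']:
  for c in ['pin','pin_end','sample_cup']: print(c,[(round(r['confidence'],2),np.round(r['pixel']),X[tuple(np.clip(np.round(r['pixel']).astype(int),0,[419,559]))].round(1)) for r in env.tip_of(n,c)[:2]])
```

```text
13.825 [480.48780495  20.52319812 280.36654185] [-1.05116152  0.4560143   0.5870226   2.18382588  0.65167748  0.93045501
 -0.76940724]
1 x: [-0.  -0.6  0.6] [0.0019 0.006  0.001 ]
3 x: [40.3  2.1 26.9] [0.0006 0.002  0.0003]
[494.00737405 -13.19097518  74.12375901]
cup None
pin [(0.86, array([ 66., 290.]), array([492.3,  -1.5,  97.8])), (0.56, array([226., 220.]), array([ 445.3, -481.1,   15.3]))]
pin_end [(0.69, array([ 53., 289.]), array([487.9,  13.6, 103.7])), (0.6, array([228., 241.]), array([ 490.8, -466.9,   22.6]))]
sample_cup [(0.25, array([ 75., 286.]), array([495.3, -29.8,  72.3])), (0.25, array([ 74., 289.]), array([497.6, -27.4,  73.4]))]
```

>>> servo_tool(
  plan="85 24 1.3 16 0 0 0;85 24 1.3 16 0 0 0;85 24 1.3 16 0 0 0;85 24 1.3 16 0 0 0;85 24 1 16 0 0 0;85 0 0 0 0 0 0;85 0 0 0 0 0 0",
)

```text
t: 14.9
position: [481.7, 46.5, 140.2]
eef_rot: [1.553, 1.901, -0.644]
force: [-0.3, -0.1, -0.1]
width: 84.6
finger_force: 0.0
```

Run:
```python
from h import *
s=env.get_state();print(s['t'],s['position'],s['joint_pos'])
k,p,d,X=shot('wrist');save('w4',p);np.savez('/tmp/w4',p=p,d=d,X=X)
e=np.array([-.2027,.9792]);u=np.r_[e,1]/2**.5;R=tool(-u,[e[1],-e[0],0]);pp,Rn=pose()
m=orange(p);P=X[m&(d>0)];c=P.mean(0);ax=np.linalg.svd(P-c,full_matrices=0)[2][0]; print(len(P),c,ax,((P-c)@ax).min(),((P-c)@ax).max())
v,uu=np.nonzero(m);print(uu.min(),uu.max(),v.min(),v.max())
o=np.array([496.1,-23.3,63.8])
for x in (5,57): print(np.round(px(k,o+x*u)), 'tool', Rn.T@(o+x*u-pp))
for c in ['pin','pin_end']: print(c,[(round(r['confidence'],2),np.round(r['pixel'])) for r in env.tip_of('wrist',c)[:2]])
# grip surface in tool frame
q=(P-pp)@Rn; print('tool-frame y centre per slice'); 
for z0 in range(int(q[:,2].min()),int(q[:,2].max()),10):
    w=q[abs(q[:,2]-z0)<5]; 
    if len(w)>20: print(z0,len(w),np.percentile(w[:,1],[3,97]).round(1),np.percentile(w[:,0],[50,97]).round(1))
```

```text
14.9 [481.6763699   46.50546629 140.16167117] [-1.02617222  0.73203725  0.5395291   2.24311067  0.65282374  0.65352511
 -0.95652517]
673 [488.4279036   11.13656782  95.71454949] [-0.09595234  0.55821771  0.8241275 ] -36.12158226894171 10.524926582151474
270 293 202 239
[282. 208.] tool [ 3.63072561 -0.16684362 99.65575563]
[282. 229.] tool [ 3.55719955 -0.18996907 47.65685368]
pin [(0.9, array([293., 213.])), (0.73, array([210., 282.]))]
pin_end [(0.79, array([232., 280.])), (0.78, array([297., 240.]))]
tool-frame y centre per slice
47 419 [-6.8  5.5] [ 4.  10.1]
57 77 [-6.6  5.5] [10.  10.7]
67 66 [-6.9  5.3] [ 9.7 10.5]
77 58 [-6.8  5.1] [ 9.6 10.5]
87 50 [-6.8  4.3] [ 9.4 10.3]
```

View pics/w4.png

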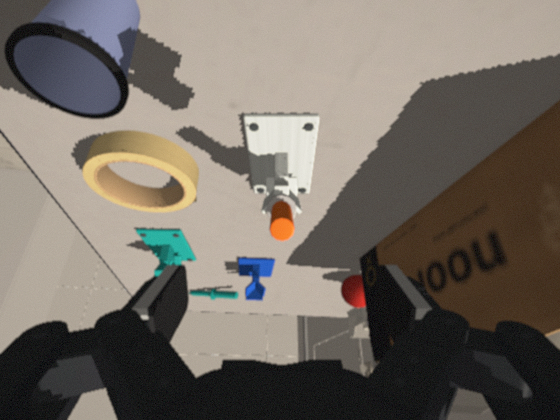

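The wrist picture looks along the pin: grip end face at (222,282), centred between the fingers. The cup at the upper left needs a clearance check.

Run:
```python
from h import *
X=np.load('/tmp/w3.npz')['X'];print('cup rim/side',X[128,185],X[170,195],X[150,165])
z=np.load('/tmp/w4.npz');p,d,X=z['p'],z['d'],z['X'];m=orange(p)&(d>0);pp,R=pose();q=(X[m]-pp)@R;print(np.percentile(q[:,2],[1,5,10,20,30,40]))
```

```text
cup rim/side [370.15716897  94.26202548  58.793118  ] [388.07282662  58.48422994  36.82441331] [365.30028672  55.98953331  66.58989214]
[47.98822376 48.49045637 48.68213863 49.07998132 49.33139632 49.62834459]
```

>>> servo_tool(
  plan="85 1.5 -0.3 25 0 0 0;85 1.5 -0.3 25 0 0 0;85 0 0 25 0 0 0;85 0 0 15.5 0 0 0;85 0 0 0 0 0 0;85 0 0 0 0 0 0",
)

```text
t: 15.8
position: [493.9, -12.7, 73.7]
eef_rot: [1.551, 1.902, -0.642]
force: [-0.3, -0.1, 1.0]
width: 84.9
finger_force: 0.0
```

Run:
```python
from h import *
s=env.get_state();print(s['t'],s['position'],s['force'],s['joint_pos'])
k,p,d,X=shot('wrist');save('w5',p);pp,R=pose()
m=orange(p);v,u=np.nonzero(m);q=(X[m&(d>0)]-pp)@R;print(u.min(),u.max(),v.min(),v.max(),np.percentile(q,[2,50,98],axis=0).round(1))
# columns: expected axis
for zz in (-42,-20): print(np.round(px(k,pp+R@[0,0,zz])))
for r in range(v.min(),v.max(),12): 
    w=u[v==r]; print(r,w.min(),w.max())
```

```text
15.8 [493.90471083 -12.68312605  73.69997765] [-0.26340218 -0.11759138  1.0132653 ] [-0.95876584  0.90037728  0.62090151  2.30403053  0.79203622  0.39398049
 -1.06414673]
262 302 250 336 [[ -7.1  -6.9 -41.8]
 [  3.8  -0.4 -36.6]
 [  6.4   6.4   3.8]]
[282. 317.]
[282. 287.]
250 281 281
262 267 294
274 268 296
286 265 299
298 264 299
310 262 301
322 263 298
334 274 289
```

>>> servo_tool(
  plan="40 0 0 0 0 0 0;16 0 0 0 0 0 0;8 0 0 0 0 0 0;8 0 0 0 0 0 0;8 0 0 0 0 0 0;8 0 0 0 0 0 0;8 0 0 0 0 0 0",
)

```text
t: 16.73
position: [493.7, -13.0, 73.2]
eef_rot: [1.551, 1.902, -0.643]
force: [-1.3, 3.4, 3.8]
width: 14.4
finger_force: 58.3
```

>>> servo_tool(
  plan="8 -6 0 0 0 0 0;8 -15 0 0 0 0 0;8 -25 0 0 0 0 0;8 -40 0 -20 0 0 0;8 -30 0 -40 0 0 0;8 0 0 0 0 0 0",
)

```text
t: 17.48
position: [501.8, -53.7, 201.2]
eef_rot: [1.557, 1.898, -0.637]
force: [0.0, 0.7, -1.2]
width: 14.6
finger_force: 58.7
```

Run:
```python
from h import *
s=env.get_state();print(s['t'],s['position'],s['width'],s['force'],s['joint_pos'])
X=np.load('/tmp/w3.npz')['X'];d=np.load('/tmp/w3.npz')['d']
m=(d>0)&(X[...,2]>52)&(X[...,2]<76)&(X[...,1]>100)&(X[...,1]<400)&(X[...,0]>330)&(X[...,0]<560);m[110:]=0;m[:,410:]=0;m[:,210:]&=True
P=X[m][:,:2].astype(np.float32);print(len(P),np.median(X[m],0));r=cv2.minAreaRect(P);print(r,cv2.boxPoints(r))
```

```text
17.475 [501.75147857 -53.71911391 201.18606184] 14.570547498866116 [ 0.03155214  0.65055324 -1.18790173] [-0.9113663   0.61389088  0.64474335  2.27623809  0.7804781   0.62243697
 -0.84517785]
7669 [467.1214538  261.87027522  63.24315982]
((465.51239013671875, 275.3205871582031), (94.32233428955078, 211.3891143798828), 78.2667007446289) [[352.43582 250.63852]
 [559.4079  207.6512 ]
 [578.589   300.00266]
 [371.61688 342.99   ]]
```

Run:
```python
from h import *
R=tool([0,0,-1],[.979,-.204,0])
rows([450,203,180],R,n=10)
```

```text
10 x: [25.  -4.9 -9.3] [0.0165 0.0773 0.0381]
```

>>> servo_tool(
  plan="8 25 -4.9 -9.3 0.0165 0.0773 0.0381;8 25 -4.9 -9.3 0.0165 0.0773 0.0381;8 25 -4.9 -9.3 0.0165 0.0773 0.0381;8 25 -4.9 -9.3 0.0165 0.0773 0.0381;8 25 -4.9 -9.3 0.0165 0.0773 0.0381;8 25 -4.9 -9.3 0.0165 0.0773 0.0381;8 25 -4.9 -9.3 0.0165 0.0773 0.0381;8 25 -4.9 -9.3 0.0165 0.0773 0.0381;8 25 -4.9 -9.3 0.0165 0.0773 0.0381;8 25 -4.9 -9.3 0.0165 0.0773 0.0381;8 0 0 0 0 0 0;8 0 0 0 0 0 0",
)

```text
t: 18.98
position: [448.3, 202.9, 175.6]
eef_rot: [2.433, 1.986, -0.013]
force: [-1.1, 0.0, -2.2]
width: 14.2
finger_force: 58.6
```

Run:
```python
from h import *
s=env.get_state();print(s['t'],s['position'],s['eef_rot'],s['width'],s['force'],s['joint_pos'])
k,p,d,X=shot('wrist');save('w6',p);np.savez('/tmp/w6',p=p,d=d,X=X,**{'R':k[3],'t':k[4]})
m=(d>0)&(X[...,2]>55)&(X[...,2]<72)&(X[...,1]>150)&(X[...,0]>320)&(X[...,0]<600)&(X[...,1]<400)
P=X[m][:,:2].astype(np.float32);print(len(P),np.median(X[m],0));r=cv2.minAreaRect(P);print(r)
for c in ['pin','pin_tip','shaker']: print(c,[(round(r['confidence'],2),np.round(r['pixel'])) for r in env.tip_of('wrist',c)[:2]])
pp,R=pose()
for x in (-55,0,57): print(x,np.round(px(k,pp+R@[0,0,15-x])))
```

```text
18.975 [448.26108098 202.89325617 175.55344175] [ 2.43324744  1.98550233 -0.01289624] 14.206420524016037 [-1.06735733  0.02130423 -2.17385059] [-0.6226782   0.41025065  0.10944934  2.17968245 -0.07728124  0.5631426
 -0.65849335]
34015 [473.30317977 279.50740768  63.17533627]
((472.2984619140625, 274.83795166015625), (92.23918151855469, 226.89166259765625), 77.90546417236328)
pin [(0.98, array([260., 281.]))]
pin_tip [(0.76, array([229., 284.]))]
shaker [(0.96, array([114., 290.]))]
-55 [280. 222.]
0 [280. 253.]
57 [279. 314.]
```

View pics/w6.png

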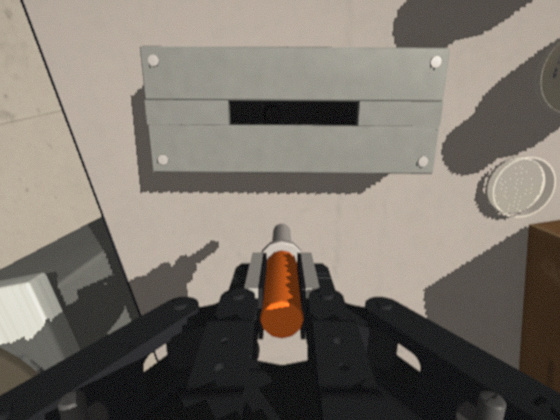

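The cover fills rows 46–173 and the slot spans cols 229–359, rows 101–125. The pin is held pointing down, with its nose at about (226,281). Next I'll measure how the pin sits in the tool, and the slot's centre.

Run:
```python
from h import *
z=np.load('/tmp/w6.npz');p,d,X=z['p'],z['d'],z['X'];k=cam('wrist');pp,R=pose()
g=cv2.cvtColor(p,cv2.COLOR_RGB2GRAY).astype(int);m=np.zeros_like(g,bool);m[90:135,215:375]=g[90:135,215:375]<55
v,u=np.nonzero(m);Q=onplane(k,np.stack([u,v],1).astype(float),63.2)[:,:2].astype(np.float32);r=cv2.minAreaRect(Q);print('slot',r,u.min(),u.max(),v.min(),v.max(),Q.mean(0))
s=np.stack([u,v],1).astype(float);c=Q.mean(0);print('axis',np.linalg.svd(Q-c,full_matrices=0)[2][0])
q=(X-pp)@R
w=np.zeros_like(m);w[215:340,255:310]=1
w&=(d>0)&(np.hypot(q[...,0],q[...,1])<25)
t=q[w];sel=orange(p)&w
print('orange')
to=q[sel]
for z0 in range(-45,75,6):
    a=t[abs(t[:,2]-z0)<3]
    if len(a)>5: print(z0,len(a),'x',np.percentile(a[:,0],[50,90,98]).round(1),'y',np.percentile(a[:,1],[3,50,97]).round(1), 'orange y',np.percentile(to[abs(to[:,2]-z0)<3][:,1],[3,97]).round(1) if (abs(to[:,2]-z0)<3).sum()>5 else '')
```

```text
slot ((472.55828857421875, 276.03564453125), (16.761106491088867, 97.54912567138672), 78.33715057373047) 230 358 101 124 [472.6854  276.28506]
axis [ 0.9776407  -0.21028227]
orange
-45 1203 x [-1.6  3.5  5.6] y [-8.3  1.  10. ] orange y [-5.6  7.1]
-39 1156 x [3.  7.2 8.9] y [-8.4  1.  10.3] orange y [-5.6  7.3]
-33 448 x [5.  8.8 9.1] y [-8.6  1.1 10.9] orange y [-4.7  4.2]
-27 381 x [4.9 8.8 9. ] y [-9.2  1.1 11.3] orange y [-4.6  3.9]
-21 357 x [5.1 8.8 9. ] y [-9.7  1.5 11.9] orange y [-4.   4.2]
-15 343 x [4.8 8.8 9. ] y [-10.2   1.1  12.2] orange y [-3.8  4.5]
-9 302 x [4.8 8.8 9. ] y [-10.7   0.9  12.7] orange y [-3.5  3.4]
-3 177 x [4.1 7.6 8.6] y [-7.1  0.6 10.2] orange y [-3.2  3.5]
3 127 x [4.  4.8 5.1] y [-5.9  0.6  7.7] orange y [-2.8  5.6]
9 416 x [4.8 7.7 8.5] y [-7.9  0.9  9.5] orange y 
15 46 x [7.3 8.4 8.7] y [-8.7 -0.1 10.1] orange y 
33 44 x [1.9 2.4 2.5] y [-3.5  0.9  5.2] orange y 
39 57 x [1.5 2.4 2.5] y [-4.5  0.6  6. ] orange y 
45 55 x [1.5 2.3 2.5] y [-4.7  0.   6.2] orange y 
51 48 x [1.3 2.  2.3] y [-4.3  1.3  6.2] orange y 
57 46 x [1.2 1.9 2. ] y [-4.7  0.6  5.9] orange y 
63 17 x [1.1 1.9 2.1] y [-3.8  0.6  5.7] orange y
```

Run:
```python
from h import *
R=tool([0,0,-1],[.9776,-.2103,0])
rows([440.5,287,150],R)
```

```text
2 x: [ 39.8 -12.1  12.7] [-0.0023  0.0028  0.0053]
```

>>> servo_tool(
  plan="8 26.5 -8 8.5 -0.0015 0.002 0.0035;8 26.5 -8 8.5 -0.0015 0.002 0.0035;8 26.5 -8 8.5 -0.0015 0.002 0.0035;8 0 0 0 0 0 0;8 0 0 0 0 0 0;8 0 0 0 0 0 0",
)

```text
t: 19.92
position: [441.2, 286.5, 150.6]
eef_rot: [-2.445, -1.972, -0.002]
force: [-0.3, -1.1, -0.8]
width: 14.9
finger_force: 58.6
```

```bash
cat > chk.py <<'E'
from h import *
s=env.get_state();print(s['t'],s['position'],s['eef_rot'],s['width'],s['force'],s['moment'])
k,p,d,X=shot('wrist');save('w7',p);pp,R=pose();q=(X-pp)@R
a=np.array([.9776,-.2103]);n=np.array([.2103,.9776]);c=np.array([472.6,276.1])
w=(d>0)&(np.hypot(q[...,0]+3,q[...,1])<14);t=q[w]
for z0 in range(-3,75,8):
    b=t[abs(t[:,2]-z0)<4]
    if len(b)>5: print(z0,len(b),'x',np.percentile(b[:,0],[50,90,98]).round(1),'y',np.percentile(b[:,1],[3,97]).round(1))
# slot edges now: non-top pixels within the cover
top=(d>0)&(abs(X[...,2]-63.2)<4)
S=(X[...,:2]-c)@a; N=(X[...,:2]-c)@n
for s0 in (-20,0,20,40):
    b=top&(abs(S-s0)<5); print('slot edges at',s0,N[b&(N>0)].min().round(1) if (b&(N>0)).any() else None,N[b&(N<0)].max().round(1) if (b&(N<0)).any() else None)
nose=pp+R@[-4,.7,70]; print('nose s,n,z',(nose[:2]-c)@a,(nose[:2]-c)@n,nose[2])
E
python3 chk.py
```

```text
19.925 [441.17934495 286.46261593 150.59111522] [-2.44458544e+00 -1.97231036e+00 -2.07242143e-03] 14.921593820159764 [-0.25822418 -1.11427208 -0.83428292] [ 0.02299596 -0.01227393 -0.03729394]
-3 222 x [5.2 6.2 8. ] y [-6.8  7.8]
5 200 x [5.3 6.7 8.6] y [-6.9  7.5]
13 372 x [6.5 9.1 9.7] y [-8.6  9.5]
29 20 x [3.5 3.8 4.1] y [-3.9  3.4]
37 74 x [2.8 3.5 3.7] y [-4.6  5.5]
45 70 x [2.6 3.4 3.7] y [-4.8  5.8]
53 61 x [2.6 3.3 3.5] y [-4.9  6.1]
61 40 x [2.4 3.2 3.4] y [-5.   5.5]
slot edges at -20 7.8 -10.1
slot edges at 0 7.7 -10.2
slot edges at 20 7.6 -10.1
slot edges at 40 8.2 -10.0
nose s,n,z -32.12447511386065 -0.2687494933932894 80.6756281963569
```

>>> servo_tool(
  plan="8 -2 0 6 0 0 0;8 0 0 8 0 0 0;8 0 0 8 0 0 0;8 0 0 8 0 0 0;8 0 0 8 0 0 0;8 0 0 0 0 0 0;8 0 0 0 0 0 0",
)

```text
t: 20.85
position: [440.7, 285.6, 112.5]
eef_rot: [-2.443, -1.973, -0.003]
force: [-0.3, -0.8, -1.3]
width: 14.7
finger_force: 58.6
```

```bash
python3 chk.py
```

```text
20.85 [440.67666877 285.58244009 112.47657381] [-2.44321541 -1.97328327 -0.00254863] 14.717092677212653 [-0.27285001 -0.77438239 -1.28398714] [0.00335599 0.00509604 0.00727244]
-3 217 x [5.2 6.3 7.7] y [-6.8  7.8]
5 200 x [5.3 6.5 8.3] y [-6.9  7.7]
13 375 x [6.5 9.1 9.8] y [-8.6  9.6]
29 16 x [3.4 3.8 3.9] y [-2.4  3.5]
37 76 x [2.9 3.6 3.7] y [-4.6  5.5]
45 119 x [ 3.3  8.8 10.1] y [-6.4  5.8]
53 225 x [ 6.5  9.6 10.5] y [-8.7  9.1]
61 14 x [1.2 2.  2.3] y [-4.9  5.6]
slot edges at -20 8.0 -9.8
slot edges at 0 8.1 -9.9
slot edges at 20 8.0 -9.9
slot edges at 40 8.0 -9.9
nose s,n,z -32.42226714399727 -1.2169381595079776 42.61050083631763
```

>>> servo_tool(
  plan="8 -1 0 6 0 0 0;8 0 0 5 0 0 0;8 0 0 2 0 0 0;8 0 0 1.5 0 0 0;8 0 0 1.5 0 0 0;8 0 0 0 0 0 0",
)

```text
t: 21.65
position: [440.6, 284.8, 97.1]
eef_rot: [-2.443, -1.973, -0.004]
force: [-0.9, -1.3, 9.1]
width: 14.8
finger_force: 60.1
```

>>> servo_tool(
  plan="8 0 3 0 0 0 0;8 0 3 0 0 0 0;8 0 3 0 0 0 0;8 0 3 0 0 0 0",
)

```text
t: 22.15
position: [451.2, 282.5, 96.9]
eef_rot: [-2.441, -1.974, -0.001]
force: [-0.9, -0.4, 1.2]
width: 14.6
finger_force: 58.7
```

>>> servo_tool(
  plan="8 0 3 0 0 0 0;8 0 3 0 0 0 0;8 0 3 0 0 0 0",
)

```text
t: 22.52
position: [460.4, 280.1, 96.2]
eef_rot: [-2.443, -1.973, -0.0]
force: [-3.7, 1.1, 0.4]
width: 14.8
finger_force: 59.0
```

>>> servo_tool(
  plan="8 0 0 1.5 0 0 0;8 0 0 0 0 0 0",
)

```text
t: 22.78
position: [459.8, 280.2, 94.7]
eef_rot: [-2.442, -1.973, 0.0]
force: [-4.4, 1.6, 1.4]
width: 14.6
finger_force: 59.4
```

>>> servo_tool(
  plan="8 0 -1 1.5 0 0 0;8 0 0 1.5 0 0 0;8 0 0 0 0 0 0",
)

```text
t: 23.15
position: [458.6, 280.5, 91.9]
eef_rot: [-2.442, -1.974, 0.0]
force: [-6.1, 1.6, 4.4]
width: 14.4
finger_force: 60.0
```

>>> servo_tool(
  plan="8 0 -1 1 0 0 0;8 0 -0.8 1.5 0 0 0;8 0 0 1.5 0 0 0;8 0 0 0 0 0 0",
)

```text
t: 23.65
position: [456.9, 280.7, 87.6]
eef_rot: [-2.442, -1.974, 0.001]
force: [-5.1, 1.7, -0.9]
width: 14.4
finger_force: 59.3
```

>>> servo_tool(
  plan="8 0 -1 2 0 0 0;8 0 -0.5 2 0 0 0;8 0 0 2 0 0 0;8 0 0 0 0 0 0",
)

```text
t: 24.15
position: [456.5, 280.9, 81.6]
eef_rot: [-2.443, -1.973, -0.001]
force: [-2.8, 0.6, -2.6]
width: 14.4
finger_force: 58.9
```

>>> servo_tool(
  plan="8 0 -0.5 2 0 0 0;8 0 0 1.5 0 0 0;8 0 0 1 0 0 0;8 0 0 0.5 0 0 0;8 0 0 0 0 0 0",
)

```text
t: 24.78
position: [456.4, 281.1, 77.5]
eef_rot: [-2.443, -1.973, -0.003]
force: [-4.7, -2.3, 8.9]
width: 14.8
finger_force: 59.8
```

>>> servo_tool(
  plan="8 0 0 1.5 0 0 0;8 0 0 1.5 0 0 0;8 0 0 0 0 0 0;8 0 0 0 0 0 0",
)

```text
t: 25.28
position: [456.5, 281.1, 76.9]
eef_rot: [-2.444, -1.972, -0.006]
force: [-9.9, -4.0, 43.5]
width: 14.4
finger_force: 64.0
```

>>> servo_tool(
  plan="8 0 0 -2 0 0 0;8 0 0 0 0 0 0;20 0 0 0 0 0 0;40 0 0 0 0 0 0;60 0 0 0 0 0 0;85 0 0 0 0 0 0;85 0 0 0 0 0 0;85 0 0 -20 0 0 0;85 0 0 -40 0 0 0;85 -20 0 -40 0 0 0;85 -40 0 -20 0 0 0;85 0 0 0 0 0 0",
)

```text
t: 26.78
position: [443.5, 219.9, 197.4]
eef_rot: [-2.447, -1.97, -0.005]
force: [0.9, 1.0, 0.1]
width: 84.6
finger_force: 0.0
```

Run:
```python
from h import *
s=env.get_state();print(s['t'],s['position'],s['width'],s['force'])
k,p,d,X=shot('wrist');save('w8',p)
m=orange(p)&(d>0);P=X[m];print('grip top z',np.percentile(P[:,2],[2,50,90,98]),P.mean(0))
top=(d>0)&(abs(X[...,2]-63)<3)&(np.hypot(X[...,0]-470,X[...,1]-276)<100);print('cover z',np.median(X[top][:,2]))
v,u=np.nonzero(orange(p));cu,cv=int(u.mean()),int(v.mean());r=(d>0)&(np.hypot(X[...,0]-P[:,0].mean(),X[...,1]-P[:,1].mean())<40)
h=np.histogram(X[r][:,2],bins=range(0,130,4));print(list(zip(h[1],h[0])))
```

```text
26.775 [443.53319602 219.89081268 197.40721564] 84.56153469142582 [0.93364799 0.9517491  0.09547052]
grip top z [118.8145614  120.26101987 121.10913205 121.66986029] [456.94885318 279.21195068 120.25249724]
cover z 63.169513291945805
[(np.int64(0), np.int64(0)), (np.int64(4), np.int64(0)), (np.int64(8), np.int64(0)), (np.int64(12), np.int64(0)), (np.int64(16), np.int64(0)), (np.int64(20), np.int64(0)), (np.int64(24), np.int64(464)), (np.int64(28), np.int64(722)), (np.int64(32), np.int64(0)), (np.int64(36), np.int64(0)), (np.int64(40), np.int64(0)), (np.int64(44), np.int64(0)), (np.int64(48), np.int64(0)), (np.int64(52), np.int64(4)), (np.int64(56), np.int64(8)), (np.int64(60), np.int64(4637)), (np.int64(64), np.int64(740)), (np.int64(68), np.int64(126)), (np.int64(72), np.int64(0)), (np.int64(76), np.int64(0)), (np.int64(80), np.int64(0)), (np.int64(84), np.int64(0)), (np.int64(88), np.int64(0)), (np.int64(92), np.int64(0)), (np.int64(96), np.int64(0)), (np.int64(100), np.int64(0)), (np.int64(104), np.int64(0)), (np.int64(108), np.int64(0)), (np.int64(112), np.int64(0)), (np.int64(116), np.int64(170)), (np.int64(120), np.int64(259)), (np.int64(124), np.int64(0))]
```

View pics/w8.png

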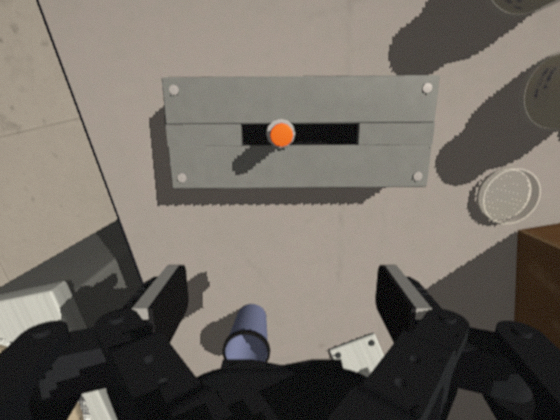

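The pin stands upright in the slot at (133,281). Its top is 57.0 mm above the cover, so the collar is down, and the cup is still standing.

```bash
python3 -c "
from rig import env
print(env.hand_in())"
```

```text
the job is handed in; nothing more can be done
None
```

The pin is locked home in the shaker, collar down on the cover and released, after being laid in the aluminium rest and regripped; I handed the job in at about 27 s without seeing a verdict.

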